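# Index a gearbox shaft between bench centres and lock it by its keyway

### The arm

A 6-joint arm with a two-finger parallel gripper is mounted at the origin on the work surface. World frame = base frame: x ahead of the robot, y to its left, z up, the work surface at z = 0. Lengths are in mm, angles in rad, forces in N, time in s.
With the tool pointing down it reaches from about 275 to 750 mm from the base axis. Payload 10.2 kg.
Tool frame: the origin (TCP) lies midway between the tips of the shut fingers; the grasp point (between the pads) lies 19 mm behind it (ctrl.grip_depth is the distance from the TCP to the grasp point, in mm); y points along the fingers, x is the direction in which the jaws open and shut, and the axes are right-handed (so a half turn about y gives the same grasp; the last joint's range is limited). The gripper opens to 85 mm and grips with 20 to 120 N. Pads are 22 mm wide; open, the fingers measure 114 mm over their backs; the gripper's body (76 mm by 85 mm) begins 54 mm behind the grasp point. The pads swing forward as they close: fully open they stand 13 mm farther back than shut.
Start: joints at [-1.442, 0.313, 1.498, -0, 1.331, -0.223], TCP at [180.896, -492.857, 231.294] pointing down, gripper open.
Joint ranges: [-2.94, 2.94], [-0.97, 2.17], [0.19, 2.56], [-1.23, 4.37], [0.02, 3.11], [-2.88, 2.88]. Speed limits (rad/s): [2.39, 2.39, 3.01, 3.14, 3.14, 3.14].

### API

Orientations are given as a unit quaternion [w, x, y, z].
In Python, from rig import ctrl gives the robot as it stands. The module is installed in compiled form; this text tells all that it offers.
- The arm moves only by the tool drive_tool, never from a script. Its arguments are lists of equal length, an entry for each row: "gripper": the closure, from 0 (fully open) to 1 (shut); "offset": the shift along the tool's x, y, z in m, a list of three; "turn": the turn about the tool's y in degrees. In form: {"gripper": [gripper, ...], "offset": [[tx, ty, tz], ...], "turn": [turn, ...]}. A call has 1 to 20 rows; each row shifts and turns the commanded pose from where the row before left it, along the tool's axes as they then stand; what a row does not reach is not made up. A row lasts 1/12 s, in which the tool goes at most 41.7 mm and 7.16 degrees, less where a joint would pass 70% of its speed; a pose out of reach is approached as far as the arm can. A call is refused whole if a number of a shift passes 0.0417 or a number of a turn 7.16, either way. A call with a gripper value outside its range is refused whole. The fingers move at their own pace and stop on an object; "force" is the grip in N (left out, the last holds). Time passes only in rows, so rows that do not move let the fingers close. It gives the time, the measured TCP pose, the force and the opening at its end, in the units of the state.
- ctrl.sense(): the state, without advancing time (a new reading comes with each control period).
- ctrl.capture(name): name is "scene" or "top"; returns (picture, depth): 420x560x3 uint8, red, green, blue; 420x560 float32, mm along the optical axis (not along the pixel's ray), 0 where there is no reading.
- ctrl.camera_params(name): a dict with "fovy" (degrees; the focal length in pixels is half the picture's height over the tangent of half this angle, whatever the lens; pixels are square), "cx", "cy" (the principal point, pixels), "view" (4x4, takes a point from world to camera coordinates). Camera axes: x right, y down, z forward; pixel columns grow to the right and rows downward; lengths in mm; the calibration is good to about 2 mm. A picture is of the moment at which its call begins. camera_params takes no time and is no camera call.
- ctrl.finish_job(): hands the job in, once; it reports no verdict.
Trained networks look in the newest picture that a camera, given by its name, has taken for a name from the list of things; names that differ only in an ending like _2 or _b are one class to them, and where a whole thing is asked for, a point or a joint stands for the part that bears it (a point fixed in the world has none). Each returns a list of dicts, best first, with "score" (0 to 1); they miss things now and then, are a little off and sometimes report something else, mostly with a low value. They report only what shows in the picture. A call takes as long as a camera call.
- ctrl.boxes_of(camera, query): "centre" ([x, y, z] in mm, in the coordinates of the camera as it stood for that picture, good to about 4 mm: the middle of the surface that is visible of it).
- ctrl.regions_of(camera, query): "mask" (420x560 bool, what is visible of it).
- ctrl.pinpoint(camera, query): "centre" ([x, y, z] in mm, in the coordinates of the camera as it stood for that picture, good to about 4 mm: a listed point, or the origin of a listed thing).
The state is a dict: "time_s": time; "joints": joint angles; "dq": joint speeds; "tau": joint torques, N m; "eef_pos": TCP position; "ee_rot": TCP orientation; "force": force on the tool from outside, world axes, zero at the start; "wrist_torque": the same for the moment, N m; "grip_width": opening from 0.0 (shut) to 1.0 (fully open).
Only numpy, scipy, OpenCV 4.12 (cv2) and the standard library are available. Lean on these libraries where they do the work, as an engineer would, in place of code of your own. Each camera call takes 0.05 s, during which the arm holds its last target.

### The job

The gearbox shaft between the bench centres has its keyway turned away from the plunger. Turn the shaft on its centres until the keyway faces straight up, then press the plunger's winged knob firmly down so that its nose goes into the keyway, turn it clockwise to its stop and let go, so that it stays locked down and holds the shaft. Leave the loose things on the table and on the fixture where they lie.

Things in the scene. Friction and masses are not known exactly. Their poses are not given: they have to be found in the camera images.
- bench: Bench centres, a grey cast-iron fixture fixed to the table, 160 x 440 mm, in another place and yaw each time. Origin: centre of its underside, on the table; y along the shaft (+y to the tailstock with the knurled knob), z up, x across, away from the robot. Rails 40 mm above the table; the shaft's axis is at x = 0, 125 mm above it. The heads fill |y| > 125 mm, up to 152 mm (clamp handle 173 mm).
- bracket (a point): Foot of the plunger's bracket, on the base plate (bench x = -66, y = 62 mm). From here a 22 x 36 mm post rises to 186 mm above the table on the robot's side of the shaft; its arm and a 42 mm round sleeve overhang the shaft's keyed end, at bench y = 41 to 83 mm, 155 to 187 mm above the table. Nothing else stands beside or above the shaft.
- shaft_journal (a point): On the shaft's axis, mid-way along its plain bright round journal, the place to grip: 40 mm in diameter, 80 mm long (bench y = -75 to +5 mm). The point turns with the shaft: y is the axis, z points to the keyway's side. The steel shaft, 200 mm long, has a 64 mm gear at the headstock end (y = -91 to -75 mm) and can only turn; tight centres (0.06 N m friction) hold it where it is left.
- keyway (a point): Point in the mouth of the keyway, halfway along it (bench y = 46 mm), 19 mm from the axis. The keyway is a slot in the 38 mm keyed journal at the tailstock end, 12 mm wide, 6.5 mm deep and 68 mm long, with a dark floor. Straight above the axis when the shaft is right.
- shaft (a joint): Angle of the shaft (rad): 0 with the keyway straight up (2 pi and -2 pi are the same), positive when it is turned over towards the bench's +x side, away from the robot; pi is straight down. It starts between 1.3 and 2.4. It has no stop within a full turn either way.
- knob_wing (a point): Grip point of the plunger's black knob, on its vertical axis (bench x = 0, y = 62 mm), 228 mm above the table when up; it goes down with the knob. The knob is an upright wing 16 mm thick, 56 mm long and 28 mm high on a 38 mm disc; the point is 20 mm above the disc, 8 mm below the wing's top. The point's y runs along the wing (along the shaft at the start), x across its thickness.
- plunger (a joint): How far the plunger is pressed down (m): 0 up, 0.009 fully down, about 0.006 when locked. A spring pushes it up (4 N at the top, 11 N fully down). Its tapered nose, 10.6 mm thick, 6 mm at the end, is 2.5 mm above the shaft when up. With no keyway under it the nose stands on the shaft and the knob stops 2.5 mm down; a keyway up to 6 degrees off is drawn into line by a push of 15 to 20 N.
- knob (a joint): Turn of the winged knob (rad), clockwise seen from above: 0 unlocked, as at the start, 1.05 (60 degrees) at its stop, locked. A bayonet pin in the sleeve lets it turn only while the plunger is pressed at least 8 mm down; at the stop the pin springs up 2 mm into a notch when the knob is let go, and then it neither turns back nor rises by itself.
- spare_key: Bystander: a loose steel key 12 x 60 x 8 mm lying on the rail of the bench under the shaft. Origin under its centre.
- bearing: Bystander: a loose steel bearing ring, 47 mm across and 14 mm high, on the rail near the tailstock. Origin under its centre.
- spare_shaft: Bystander: a spare stepped shaft 200 mm long, 44 mm high on its two wooden chocks, beyond the bench. Origin under its centre.
- gear: Bystander: a steel gear wheel 108 mm across, 24 mm high, lying flat. Origin under its centre.
- hub: Bystander: a steel flanged hub, 100 mm across, 52 mm high. Origin under its centre.
- spanner: Bystander: a steel spanner 190 mm long lying flat. Origin under its centre.
- hammer: Bystander: a hammer 280 mm long lying flat. Origin under its centre.
- oil_bottle: Bystander: a grey plastic bottle 64 mm across and 170 mm high, standing. Origin under its centre.

How it is judged:
By the outcome, as a careful person would: the job done as asked, in the order asked, and still so for the second after the job is handed in, with the robot touching nothing.
It also fails if it takes over 72 s, if anything falls off the work surface, if the arm or the gripper's body presses on something with over 40 N, if the wrist force passes 120 N, or if a joint passes its speed limit or range.

## Working session

There is one attempt and no reset: what is moved stays moved. The work goes in short steps, Python scripts to look and compute and a tool call to move; the robot and the scene stay as the last step left them, time stands still between calls to the robot, and variables do not carry over. Pictures are saved under pics/ and viewed, and the job is handed in when it is done.

Besides the shell and the picture viewer there is one more tool, called as a command line: name --pt "numbers of a row" for each row, then --argument value for the rest. drive_tool: Moves the arm, as the interface text tells. Its arguments: {"type":"object","properties":{"gripper":{"type":"array","items":{"type":"number"}},"offset":{"type":"array","items":{"type":"array","items":{"type":"number"}}},"turn":{"type":"array","items":{"type":"number"}},"force":{"type":"number"}},"required":["gripper","offset","turn"]}

```bash
mkdir -p pics; cat > h.py <<'E'
import numpy as np, cv2
from rig import ctrl
from scipy.spatial.transform import Rotation as R
def cap(n,name):
    im,d=ctrl.capture(n); cv2.imwrite('pics/'+name+'.png',im[:,:,::-1]); return im,d
def toW(n,p):
    V=np.array(ctrl.camera_params(n)['view']); return (np.linalg.inv(V)@np.r_[p,1])[:3]
def pix(n,p):
    c=ctrl.camera_params(n);V=np.array(c['view']);q=V@np.r_[p,1];f=210/np.tan(np.radians(c['fovy'])/2)
    return np.array([c['cx']+f*q[0]/q[2],c['cy']+f*q[1]/q[2]])
def cloud(n,d):
    c=ctrl.camera_params(n);V=np.linalg.inv(np.array(c['view']));f=210/np.tan(np.radians(c['fovy'])/2)
    v,u=np.mgrid[:420,:560]; P=np.stack([(u-c['cx'])/f*d,(v-c['cy'])/f*d,d,np.ones_like(d)],-1)
    return (P@V.T)[...,:3]
E
python3 - <<'E'
from h import *
np.set_printoptions(precision=1,suppress=True)
s=ctrl.sense(); print(s)
for n in('scene','top'):
    cap(n,n+'0'); c=ctrl.camera_params(n); print(n,c['fovy'],c['cx'],c['cy'],np.linalg.inv(c['view'])[:3])
    for q in('bench','bracket','shaft_journal','keyway','knob_wing'):
        for r in ctrl.pinpoint(n,q)[:2]: print(n,q,round(r['score'],2),toW(n,r['centre']),pix(n,toW(n,r['centre'])))
print(ctrl.grip_depth)
E
```

```text
{'time_s': 0.0, 'joints': array([-1.4,  0.3,  1.5, -0. ,  1.3, -0.2]), 'dq': array([-0.,  0.,  0.,  0.,  0., -0.]), 'tau': array([  0. , -41.2, -26. ,  -0. ,   0. ,  -0. ]), 'eef_pos': array([ 180.9, -492.6,  230.7]), 'ee_rot': array([ 0.6, -0.6,  0.4, -0.4]), 'force': array([-0.4,  0.4,  0.4]), 'wrist_torque': array([0., 0., 0.]), 'grip_width': 0.9974358025259916}
scene 50.92561666963684 290.6631961475965 209.8207917610525 [[   0.6    0.6   -0.6 1199.2]
 [   0.8   -0.4    0.4 -483.6]
 [   0.    -0.7   -0.7  867. ]]
scene bench 0.6 [545.1  15.2  -0.1] [296.7 247. ]
scene bracket 0.93 [474.6  74.7  20.1] [299.5 218.4]
scene shaft_journal 0.94 [540.8 -21.7 126.6] [285.  216.7]
scene keyway 0.83 [560.4  65.3 111.4] [317.3 212.6]
scene knob_wing 0.81 [543.8  80.6 228.3] [321.  170.6]
scene knob_wing 0.63 [577.1 -23.1  39.8] [292.2 249.9]
top 49.54421670359082 282.7744950421693 209.16088874254476 [[  -0.    -1.     0.1  408.3]
 [  -1.     0.     0.    17.5]
 [  -0.    -0.1   -1.  1311.5]]
top bench 0.75 [546.2  19.1   1.7] [283.9 219.5]
top bracket 0.62 [478.9  80.4  21.7] [262.8 242.9]
top shaft_journal 0.81 [546.4 -19.5 125. ] [298.4 214.1]
top shaft_journal 0.45 [493.2 414.6   0.3] [147.3 241.4]
top keyway 0.72 [495.7 416.4  -1.3] [146.9 240.6]
top keyway 0.67 [560.3  61.3 112.9] [267.7 210.2]
top knob_wing 0.73 [543.1  82.2 228.8] [257.3 211.5]
top knob_wing 0.54 [575.9 -23.8  40.3] [298.8 207.2]
18.700000000000003
```

View pics/scene0.png

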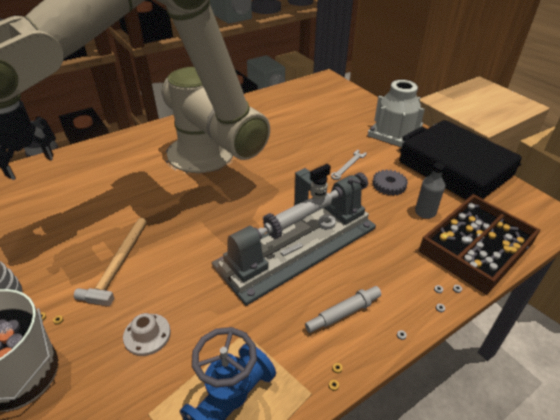

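View pics/top0.png

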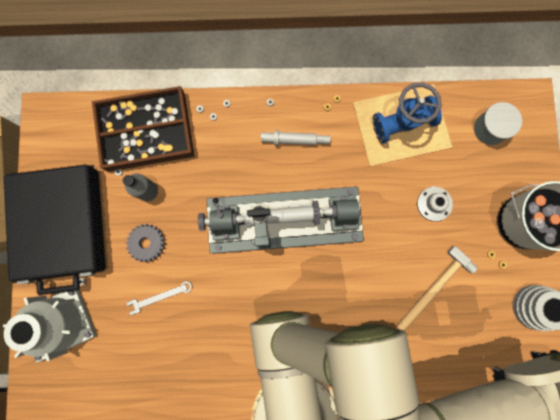

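The scene view shows the bench centres at mid-table (knob at ~(320,171), gear at ~(272,222)) with the tailstock to the far right. In the top view the shaft runs nearly along the rows at row ~214, with the knob at ~(257,211). Next I'll fit the bench axis and yaw from depth.

```bash
python3 - <<'E'
from h import *
np.set_printoptions(precision=2,suppress=True)
im,d=cap('top','t1'); P=cloud('top',d)
M=P[(P[...,2]>3)&(P[...,2]<60)&(P[...,0]>420)&(P[...,0]<680)&(abs(P[...,1]-17)<290)]
r=[x for x in ctrl.regions_of('top','bench')][0]; print(r['score'],r['mask'].sum())
B=P[r['mask']&(P[...,2]>2)]
print(cv2.minAreaRect(B[B[:,2]<60][:,:2].astype(np.float32)))
im2,d2=cap('scene','s1'); P2=cloud('scene',d2)
for nm,Q in(('top',P),('scene',P2)):
    q=Q.reshape(-1,3)
    # journal top points
    for y0,y1 in((-60,-25),(-30,0),(-60,0)):
        s=q[(q[:,1]>y0)&(q[:,1]<y1)&(q[:,2]>115)&(q[:,2]<160)&(abs(q[:,0]-545)<40)]
        # circle-fit with axis line x=a+b*y, z=c, R 20
        from scipy.optimize import least_squares
        f=lambda t:np.hypot((s[:,0]-t[0]-t[1]*(s[:,1]+20)),s[:,2]-t[2])-20
        o=least_squares(f,[545,0,125],loss='soft_l1'); print(nm,y0,y1,len(s),o.x,np.sqrt(np.mean(o.fun**2)))
R_=R.from_quat(np.roll(ctrl.sense()['ee_rot'],-1)).as_matrix(); print(R_)
im=cv2.resize(im2[150:270,220:400],None,fx=4.4,fy=4.4,interpolation=cv2.INTER_CUBIC);cv2.imwrite('pics/s1z.png',im[:,:,::-1])
im=cv2.resize(cv2.imread('pics/t1.png')[170:270,190:380],None,fx=4,fy=4,interpolation=cv2.INTER_CUBIC);cv2.imwrite('pics/t1z.png',im)
E
```

```text
0.76 8613
((544.7877807617188, 22.309982299804688), (164.42840576171875, 445.7500915527344), 2.8568801879882812)
top -60 -25 229 [546.81  -0.07 125.69] 4.368121769253203
top -30 0 171 [547.25  -0.07 125.08] 1.8011836797608278
top -60 0 370 [547.1   -0.06 125.41] 3.6730460861132386
scene -60 -25 181 [542.64  -0.25 125.98] 3.447818340829767
scene -30 0 170 [545.74  -0.06 125.69] 1.4265241153266344
scene -60 0 325 [545.74  -0.1  125.86] 3.037784508761987
[[ 0.34 -0.    0.94]
 [-0.94 -0.    0.34]
 [ 0.   -1.   -0.  ]]
```

View pics/s1z.png

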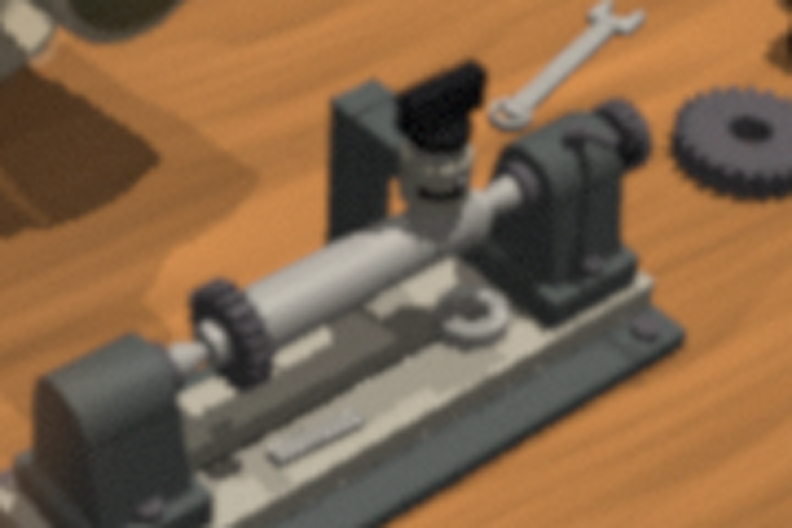

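View pics/t1z.png

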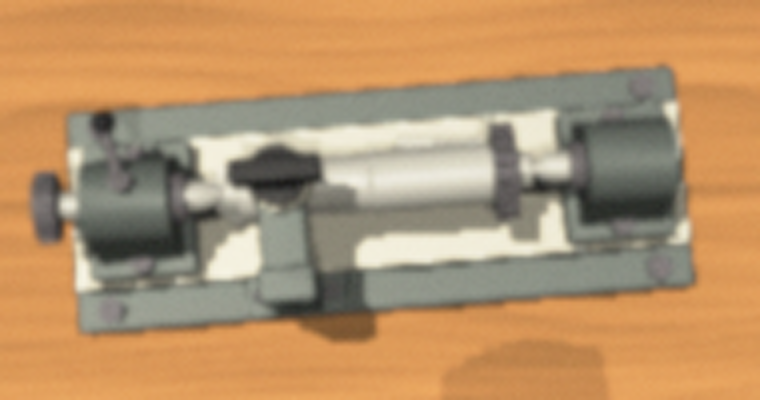

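The top crop shows the bench yawed about +3°, axis at world x ≈ 544.5, y ≈ 18. In the scene crop the keyway isn't visible (it faces away and down). I'll go above the journal first.

drive_tool --gripper '[0,0,0,0,0,0,0,0,0,0,0]' --pt "0 -0.01 0" --pt "0 -0.01 0" --pt "0 -0.01 0" --pt "0 -0.01 0" --pt "0 -0.01 0" --pt "0 -0.01 0" --pt "0 -0.01 0" --pt "0 -0.01 0" --pt "0 -0.01 0" --pt "0 -0.01 0" --pt "0 -0.01 0" --turn '[-6.62,-6.62,-6.62,-6.62,-6.62,-6.62,-6.62,-6.62,-6.62,-6.62,-6.62]'

```text
time_s: 1.67
eef_pos: [180.9, -492.8, 341.8]
ee_rot: [0.707, -0.707, -0.02, 0.02]
force: [-0.1, 0.4, -0.9]
grip_width: 1.0
```

drive_tool --gripper '[0,0,0,0,0,0,0,0,0,0,0,0,0,0,0,0,0,0,0,0]' --pt "0.0195 0 0.0231" --pt "0.0195 0 0.0231" --pt "0.0195 0 0.0231" --pt "0.0195 0 0.0231" --pt "0.0195 0 0.0231" --pt "0.0195 0 0.0231" --pt "0.0195 0 0.0231" --pt "0.0195 0 0.0231" --pt "0.0195 0 0.0231" --pt "0.0195 0 0.0231" --pt "0.0195 0 0.0231" --pt "0.0195 0 0.0231" --pt "0.0195 0 0.0231" --pt "0.0195 0 0.0231" --pt "0.0195 0 0.0231" --pt "0.0195 0 0.0231" --pt "0.0195 0 0.0231" --pt "0.0195 0 0.0231" --pt "0.0195 0 0.0231" --pt "0.0195 0 0.0231" --turn '[0,0,0,0,0,0,0,0,0,0,0,0,0,0,0,0,0,0,0,0]'

```text
time_s: 3.33
eef_pos: [547.1, -9.8, 341.3]
ee_rot: [-0.707, 0.707, 0.018, -0.018]
force: [-0.5, -0.9, -0.3]
grip_width: 0.998
```

drive_tool --gripper '[0,0]' --pt "0 0 0" --pt "0 0 0" --turn '[0,0]'

```text
time_s: 3.5
eef_pos: [546.7, -10.3, 340.8]
ee_rot: [0.707, -0.707, -0.019, 0.019]
force: [0.6, 0.7, -0.3]
grip_width: 0.997
```

drive_tool --gripper '[0,0,0,0,0,0,0,0,0,0,0]' --pt "-0.008 0.032 0" --pt "0 0.032 0" --pt "0 0.032 0" --pt "0 0.032 0" --pt "0 0.032 0" --pt "0 0.032 0" --pt "0 0.02 0" --pt "0 0.02 0" --pt "0 0.012 0" --pt "0 0.01 0" --pt "0 0 0" --turn '[0,0,0,0,0,0,0,0,0,0,0]'

```text
time_s: 4.42
eef_pos: [537.3, -12.2, 85.9]
ee_rot: [0.707, -0.707, -0.017, 0.019]
force: [0.2, 0.2, 0.3]
grip_width: 1.001
```

```bash
python3 - <<'E'
from h import *
im,_=cap('scene','s2')
im=cv2.resize(im[120:280,200:420],None,fx=3.6,fy=3.6,interpolation=cv2.INTER_CUBIC);cv2.imwrite('pics/s2z.png',im[:,:,::-1])
E
```

```text
(no output)
```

View pics/s2z.png

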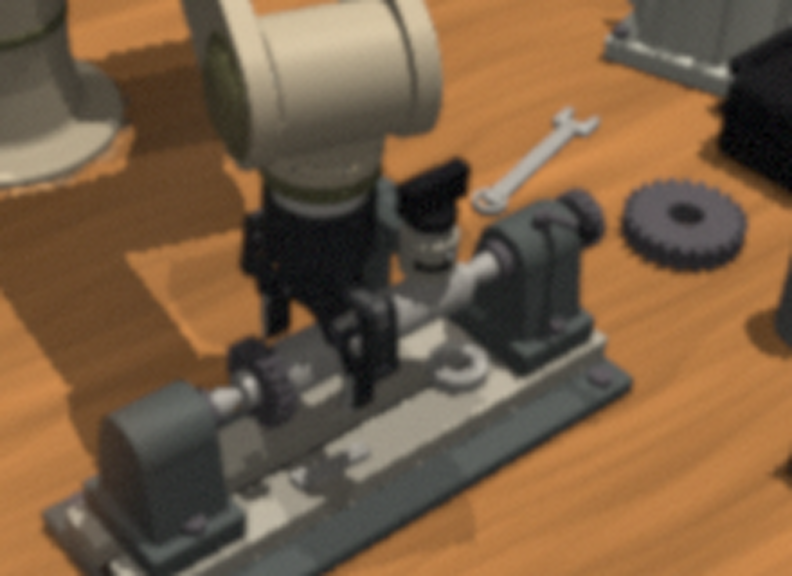

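The view shows the open fingers straddling the journal (+x finger at crop ~(365,350)), clear of key and bearing. Now I'll feel for side contact.

drive_tool --gripper '[0,0,0,0,0]' --pt "-0.005 0 0" --pt "-0.004 0 0" --pt "-0.002 0 0" --pt "0 0 0" --pt "0 0 0" --turn '[0,0,0,0,0]'

```text
time_s: 4.88
eef_pos: [527.5, -12.3, 87.8]
ee_rot: [-0.707, 0.707, 0.019, -0.018]
force: [1.2, -0.1, -0.7]
grip_width: 1.004
```

drive_tool --gripper '[0,0]' --pt "-0.001 0 0" --pt "0 0 0" --turn '[0,0]'

```text
time_s: 5.05
eef_pos: [526.4, -12.3, 87.4]
ee_rot: [-0.707, 0.707, 0.018, -0.018]
force: [-0.1, 0.3, -0.1]
grip_width: 1.002
```

drive_tool --gripper '[0,0]' --pt "-0.001 0 0" --pt "0 0 0" --turn '[0,0]'

```text
time_s: 5.22
eef_pos: [525.3, -12.3, 87.3]
ee_rot: [0.707, -0.707, -0.018, 0.018]
force: [-0.1, -0.0, 0.1]
grip_width: 1.001
```

drive_tool --gripper '[0,0]' --pt "-0.001 0 0" --pt "0 0 0" --turn '[0,0]'

```text
time_s: 5.38
eef_pos: [524.3, -12.4, 87.3]
ee_rot: [0.707, -0.707, -0.018, 0.018]
force: [-0.1, 0.1, -0.2]
grip_width: 1.004
```

drive_tool --gripper '[0,0]' --pt "-0.001 0 0" --pt "0 0 0" --turn '[0,0]'

```text
time_s: 5.55
eef_pos: [524.2, -12.4, 87.5]
ee_rot: [-0.707, 0.707, 0.019, -0.017]
force: [5.4, 1.6, -2.4]
grip_width: 0.993
```

drive_tool --gripper '[0,0]' --pt "-0.001 0 0" --pt "0 0 0" --turn '[0,0]'

```text
time_s: 5.72
eef_pos: [524.2, -12.4, 87.8]
ee_rot: [-0.707, 0.707, 0.02, -0.016]
force: [10.5, 2.4, -3.7]
grip_width: 0.998
```

drive_tool --gripper '[0,0]' --pt "-0.001 0 0" --pt "0 0 0" --turn '[0,0]'

```text
time_s: 5.88
eef_pos: [524.2, -12.5, 88.3]
ee_rot: [-0.707, 0.707, 0.021, -0.015]
force: [14.7, 4.3, -3.4]
grip_width: 1.004
```

drive_tool --gripper '[0,0,0,0,0,0]' --pt "-0.001 0 0" --pt "0 -0.002 0" --pt "0 -0.002 0" --pt "0 -0.002 0" --pt "0 -0.002 0" --pt "0 -0.002 0" --turn '[0,0,0,0,0,0]'

```text
time_s: 6.38
eef_pos: [524.1, -12.5, 98.6]
ee_rot: [-0.707, 0.707, 0.022, -0.015]
force: [19.0, 4.4, -3.3]
grip_width: 1.0
```

drive_tool --gripper '[0,0,0,0]' --pt "0 -0.0025 0" --pt "0 -0.0025 0" --pt "0 -0.0025 0" --pt "0 -0.0025 0" --turn '[0,0,0,0]'

```text
time_s: 6.72
eef_pos: [523.9, -12.5, 108.5]
ee_rot: [-0.707, 0.707, 0.022, -0.015]
force: [18.9, 4.5, -4.1]
grip_width: 0.999
```

```bash
python3 - <<'E'
from h import *
im,_=cap('scene','s3')
im=cv2.resize(im[150:250,240:380],None,fx=5.6,fy=5.6,interpolation=cv2.INTER_CUBIC);cv2.imwrite('pics/s3z.png',im[:,:,::-1])
for q in('keyway','shaft_journal'):
  for r in ctrl.pinpoint('scene',q)[:2]: print(q,r['score'],toW('scene',r['centre']))
E
```

```text
keyway 0.91 [562.37871286  63.63711654 130.99056755]
shaft_journal 0.76 [539.69803136 -21.80270998 125.72438001]
```

View pics/s3z.png

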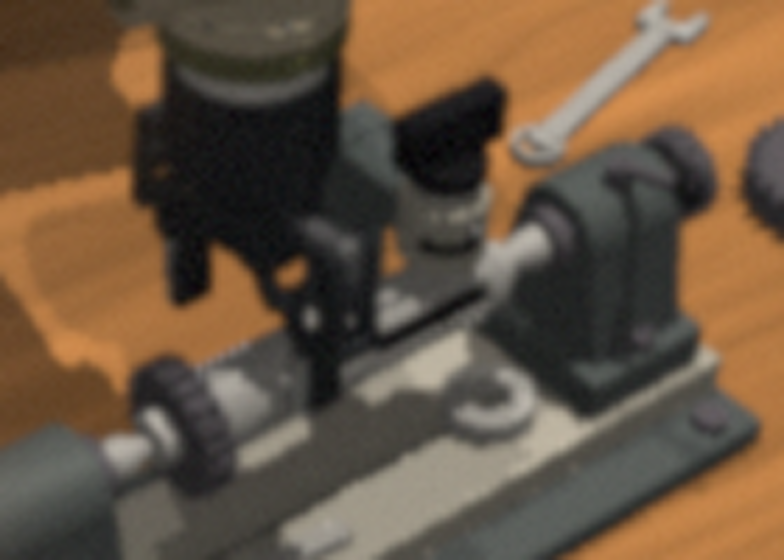

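The crop shows the keyway as a dark slot at ~(430,318), now just past the side. It rolls without slip (20 mm → about 1 rad). The up-stroke is nearly used up, so I'll swap to the other finger and roll downward on the -x side.

drive_tool --gripper '[0,0,0,0,0]' --pt "0.015 0 0" --pt "0.015 0 0" --pt "0.014 0.004 0" --pt "0 0 0" --pt "0 0 0" --turn '[0,0,0,0,0]'

```text
time_s: 7.28
eef_pos: [564.0, -10.2, 102.8]
ee_rot: [0.707, -0.707, -0.018, 0.019]
force: [-0.1, -0.1, 0.5]
grip_width: 0.997
```

drive_tool --gripper '[0,0]' --pt "0.002 0 0" --pt "0 0 0" --turn '[0,0]'

```text
time_s: 7.45
eef_pos: [566.0, -10.2, 103.5]
ee_rot: [-0.707, 0.707, 0.018, -0.018]
force: [0.2, -0.6, -0.6]
grip_width: 0.998
```

drive_tool --gripper '[0,0]' --pt "0.002 0 0" --pt "0 0 0" --turn '[0,0]'

```text
time_s: 7.62
eef_pos: [568.4, -10.1, 103.5]
ee_rot: [-0.707, 0.707, 0.018, -0.018]
force: [-0.0, 0.6, -0.2]
grip_width: 0.996
```

drive_tool --gripper '[0,0,0,0,0]' --pt "0.001 0 0" --pt "0.001 0 0" --pt "0.001 0 0" --pt "0.001 0 0" --pt "0 0 0" --turn '[0,0,0,0,0]'

```text
time_s: 8.03
eef_pos: [569.7, -10.0, 102.4]
ee_rot: [0.707, -0.707, -0.016, 0.021]
force: [-14.3, -3.1, 3.5]
grip_width: 0.999
```

drive_tool --gripper '[0,0,0,0,0,0,0,0]' --pt "0.001 0 0" --pt "0 0.002 0" --pt "0 0.002 0" --pt "0 0.0025 0" --pt "0 0.0025 0" --pt "0 0.003 0" --pt "0 0.003 0" --pt "0 0 0" --turn '[0,0,0,0,0,0,0,0]'

```text
time_s: 8.7
eef_pos: [569.4, -9.9, 86.5]
ee_rot: [0.707, -0.707, -0.015, 0.023]
force: [-17.1, -4.3, -0.4]
grip_width: 1.001
```

```bash
cat > look.py <<'E'
from h import *
import sys
np.set_printoptions(precision=1,suppress=True)
n=sys.argv[1]
im,_=cap('scene','s'+n); im2,_=cap('top','t'+n)
a=cv2.resize(im[150:250,240:380],None,fx=5.6,fy=5.6,interpolation=cv2.INTER_CUBIC)
cv2.imwrite('pics/s'+n+'z.png',a[:,:,::-1])
a=cv2.resize(im2[180:250,230:350],None,fx=6,fy=6,interpolation=cv2.INTER_CUBIC)
cv2.imwrite('pics/t'+n+'z.png',a[:,:,::-1])
for c in('scene','top'):
 for r in ctrl.pinpoint(c,'keyway')[:2]:
  p=toW(c,r['centre']); x0=544.5-0.0524*(p[1]-18)
  print(c,round(r['score'],2),p,'ang',np.degrees(np.arctan2(p[0]-x0,p[2]-125)))
E
python3 look.py 4
```

```text
scene 0.59 [548.8  68.6 141.8] ang 22.50960988837641
top 0.49 [ 577.9 -417.1    1.3] ang 175.0819478240159
```

View pics/s4z.png

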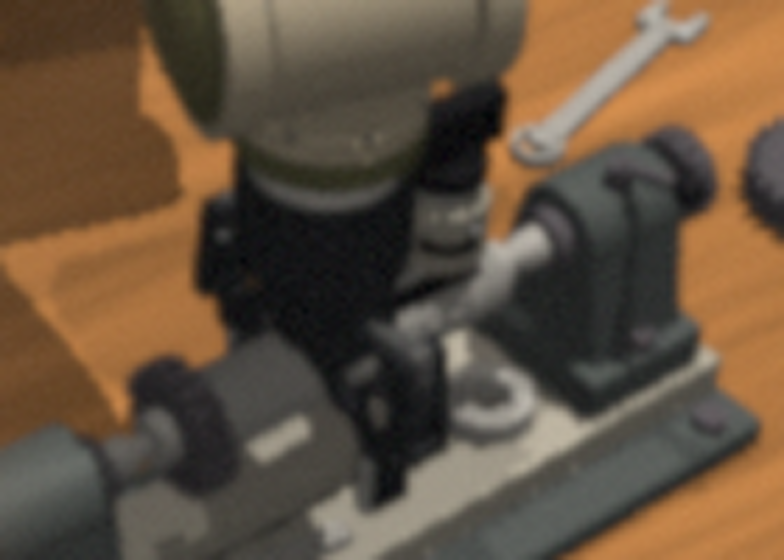

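View pics/t4z.png

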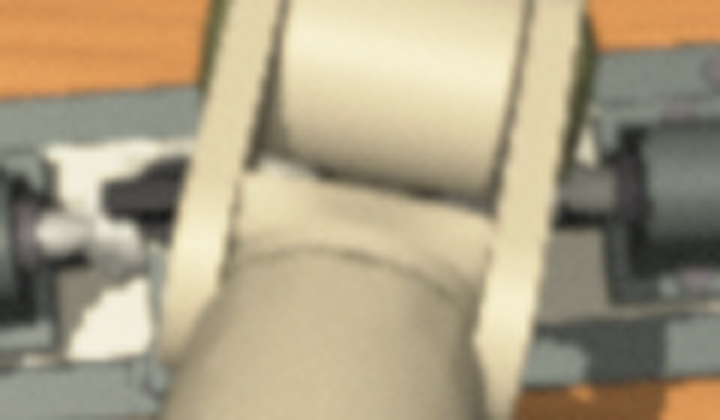

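The scene crop shows the slot at ~(420,290), nearly on top; the top view is hidden by the arm. I'll back off to measure properly.

drive_tool --gripper '[0,0,0,0,0,0,0,0,0,0,0,0,0,0]' --pt "-0.014 0 0" --pt "-0.014 0 0" --pt "0 -0.03 0" --pt "0 -0.035 0" --pt "0 -0.035 0" --pt "0 -0.035 0" --pt "0 -0.035 0" --pt "0 0 -0.035" --pt "0 0 -0.035" --pt "0 0 -0.035" --pt "0 0 -0.035" --pt "0 0 -0.035" --pt "0 0 -0.035" --pt "0 0 -0.035" --turn '[0,0,0,0,0,0,0,0,0,0,0,0,0,0]'

```text
time_s: 10.07
eef_pos: [557.9, -257.7, 258.4]
ee_rot: [-0.707, 0.707, 0.018, -0.018]
force: [0.3, -0.2, 0.7]
grip_width: 0.999
```

```bash
python3 look.py 5
```

```text
scene 0.65 [552.5  65.8 140.3] ang 34.528050453489946
top 0.74 [552.   63.2 143.5] ang 28.073903821523196
```

View pics/s5z.png

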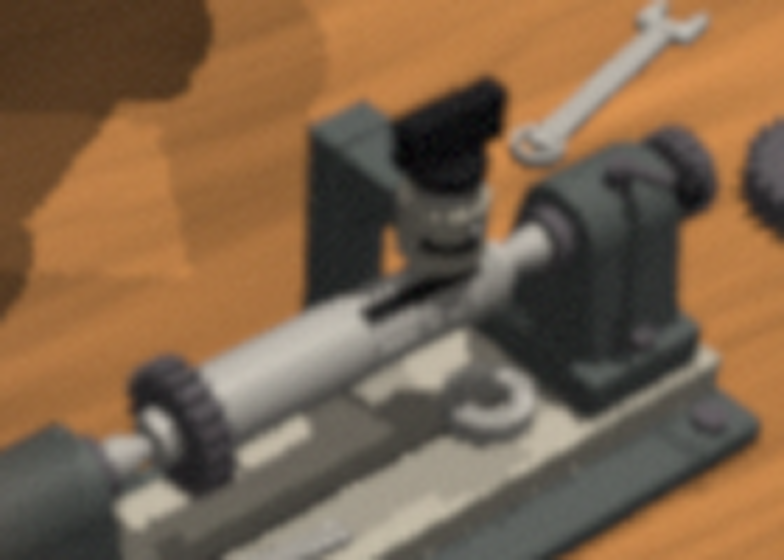

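View pics/t5z.png

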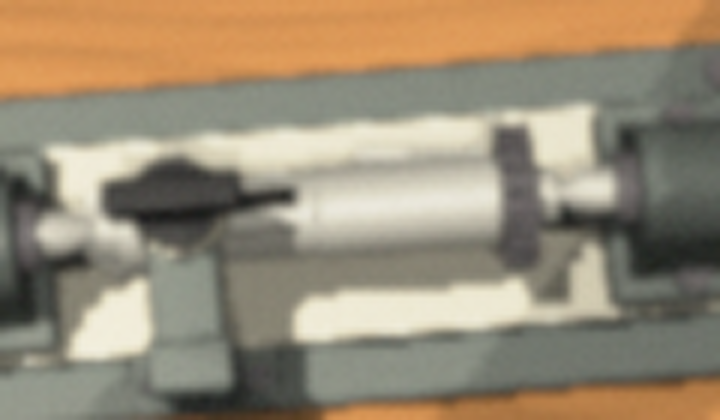

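```bash
cat > ov.py <<'E'
from h import *
import sys
n=sys.argv[1]; 
def bw(bx,by,z,yaw=np.radians(3.1),o=(544.6,18)):
    return np.array([o[0]+bx*np.cos(yaw)-by*np.sin(yaw),o[1]+bx*np.sin(yaw)+by*np.cos(yaw),z])
def kw(th,y,lat,r):
    th=np.radians(th); return bw(r*np.sin(th)+lat*np.cos(th),y,125+r*np.cos(th)-lat*np.sin(th))
for c,(r0,r1,c0,c1) in(('scene',(185,225,295,335)),('top',(195,235,250,305))):
    im=cv2.imread(f"pics/{'s' if c=='scene' else 't'}{n}.png"); s=12
    tiles=[]
    for th in [None]+[float(a) for a in sys.argv[2:]]:
        a=cv2.resize(im[r0:r1,c0:c1],None,fx=s,fy=s,interpolation=cv2.INTER_CUBIC)
        if th is not None:
            for rad,col in((18,(0,0,255)),(12.5,(0,255,0))):
                for lat in(-6,6):
                    pts=np.array([(pix(c,kw(th,y,lat,rad))-[c0,r0]+.5)*s for y in(12,41)]).astype(int)
                    cv2.line(a,tuple(pts[0]),tuple(pts[1]),col,1)
            for e in(-1,1):
                # silhouette of journal r=20
                V=np.array(ctrl.camera_params(c)['view']);C=np.linalg.inv(V)[:3,3]
                A=bw(0,0,125);ax=bw(0,1,125)-A;v=C-A;v-=v@ax*ax;v/=np.linalg.norm(v);w=np.cross(ax,v)
                pts=np.array([(pix(c,bw(0,y,125)+e*20*w)-[c0,r0]+.5)*s for y in(-40,5)]).astype(int)
                cv2.line(a,tuple(pts[0]),tuple(pts[1]),(255,0,0),1)
        tiles.append(a)
    while len(tiles)<4: tiles.append(tiles[0])
    g=np.vstack([np.hstack(tiles[:2]),np.hstack(tiles[2:4])])
    f=min(800/g.shape[1],600/g.shape[0],1); cv2.imwrite(f'pics/ov_{c}{n}.png',cv2.resize(g,None,fx=f,fy=f,interpolation=cv2.INTER_AREA))
E
python3 ov.py 5 23 28 33
```

```text
(no output)
```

View pics/ov_scene5.png

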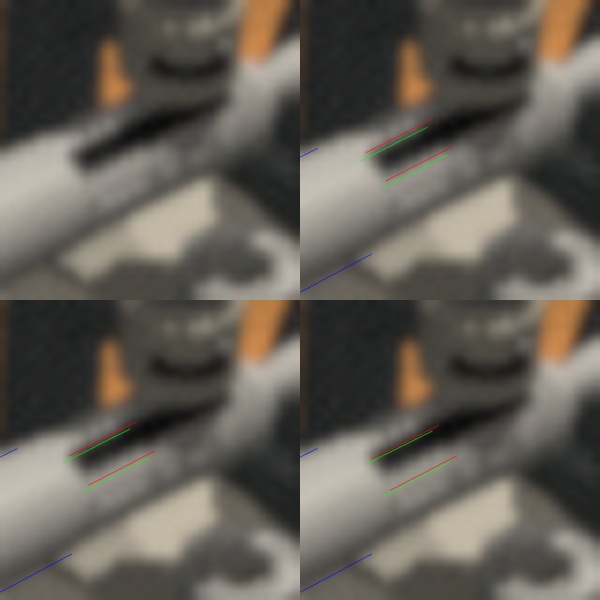

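View pics/ov_top5.png

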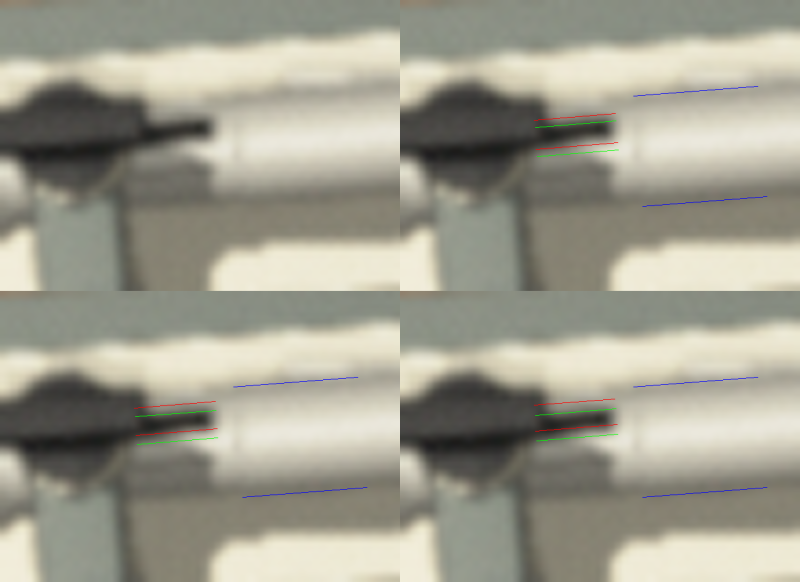

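Overlays: in the scene tile the dark slot (~(110,142)) fits 23–28°, and in the top tile (~(190,128)) 28–33°. So about 28° remain, i.e. a 9.8 mm roll. Going back for a second up-stroke with the +x finger.

drive_tool --gripper '[0,0,0,0,0,0,0,0,0]' --pt "-0.009 0 0.035" --pt "0 0 0.035" --pt "0 0 0.035" --pt "0 0 0.035" --pt "0 0 0.035" --pt "0 0 0.035" --pt "0 0 0.035" --pt "0 0 0" --pt "0 0 0" --turn '[0,0,0,0,0,0,0,0,0]'

```text
time_s: 11.02
eef_pos: [536.0, -9.1, 258.8]
ee_rot: [-0.707, 0.707, 0.02, -0.02]
force: [0.2, -0.6, -0.3]
grip_width: 1.0
```

drive_tool --gripper '[0,0,0,0,0,0,0,0]' --pt "0 0.033 0" --pt "0 0.033 0" --pt "0 0.033 0" --pt "0 0.033 0" --pt "0 0.02 0" --pt "0 0.013 0" --pt "0 0 0" --pt "0 0 0" --turn '[0,0,0,0,0,0,0,0]'

```text
time_s: 11.68
eef_pos: [536.4, -12.1, 93.5]
ee_rot: [0.707, -0.707, -0.018, 0.018]
force: [0.5, -0.3, -0.0]
grip_width: 1.003
```

drive_tool --gripper '[0,0,0,0,0,0,0]' --pt "-0.005 0 0" --pt "-0.004 0 0" --pt "-0.002 0 0" --pt "-0.002 0 0" --pt "-0.001 0 0" --pt "-0.001 0 0" --pt "0 0 0" --turn '[0,0,0,0,0,0,0]'

```text
time_s: 12.27
eef_pos: [524.2, -12.5, 94.7]
ee_rot: [-0.707, 0.707, 0.021, -0.015]
force: [13.9, 3.2, -2.2]
grip_width: 0.999
```

drive_tool --gripper '[0,0]' --pt "-0.001 0 0" --pt "0 0 0" --turn '[0,0]'

```text
time_s: 12.43
eef_pos: [524.2, -12.6, 95.1]
ee_rot: [-0.707, 0.707, 0.022, -0.014]
force: [19.0, 4.5, -3.2]
grip_width: 1.002
```

drive_tool --gripper '[0,0,0,0,0]' --pt "0 -0.002 0" --pt "0 -0.0025 0" --pt "0 -0.0025 0" --pt "0 -0.0015 0" --pt "0 0 0" --turn '[0,0,0,0,0]'

```text
time_s: 12.85
eef_pos: [524.1, -12.6, 103.8]
ee_rot: [-0.707, 0.707, 0.022, -0.014]
force: [15.9, 3.7, 0.6]
grip_width: 0.998
```

drive_tool --gripper '[0,0,0,0,0,0,0,0,0,0,0,0,0,0]' --pt "0.014 0 0" --pt "0.011 0 0" --pt "0 -0.03 0" --pt "0 -0.035 0" --pt "0 -0.035 0" --pt "0 -0.035 0" --pt "0 -0.035 0" --pt "0 0 -0.035" --pt "0 0 -0.035" --pt "0 0 -0.035" --pt "0 0 -0.035" --pt "0 0 -0.035" --pt "0 0 -0.035" --pt "0 0 -0.035" --turn '[0,0,0,0,0,0,0,0,0,0,0,0,0,0]'

```text
time_s: 14.02
eef_pos: [557.7, -257.6, 272.3]
ee_rot: [-0.707, 0.707, 0.019, -0.018]
force: [0.5, -0.3, -0.3]
grip_width: 1.001
```

```bash
python3 look.py 6;python3 ov.py 6 -6 0 6
```

```text
scene 0.86 [541.4  67.7 145.8] ang -1.4235213632146535
scene 0.17 [581.3 -26.1  39.2] ang 158.09879586363766
top 0.78 [546.2  63.7 144. ] ang 12.235440627192887
```

View pics/ov_scene6.png

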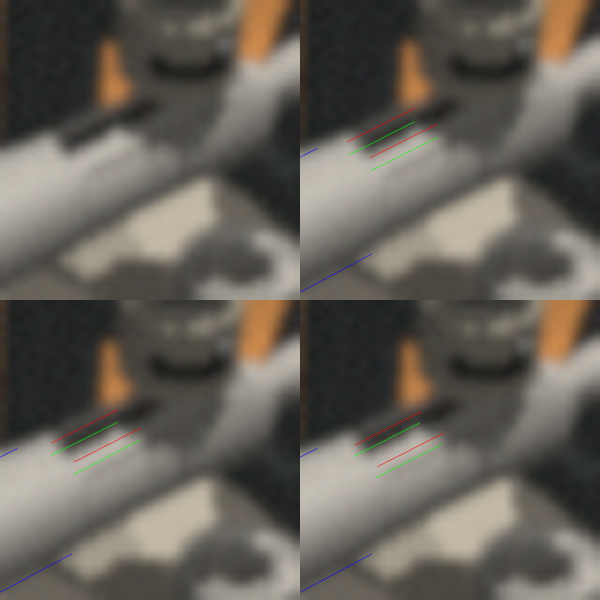

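View pics/ov_top6.png

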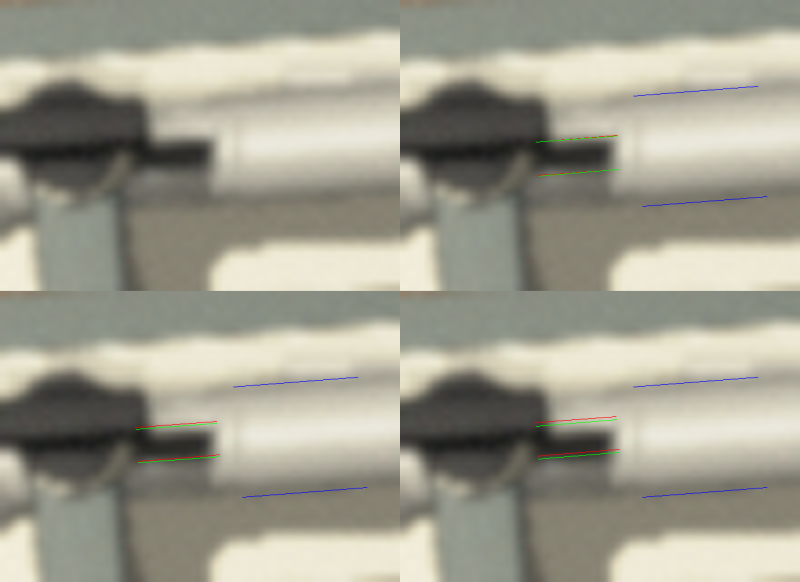

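The slot now sits about on top: at ~(180,153) in the top tile, matching 0° to -2°. The scene tile reads -6° before correcting its ~8 px silhouette shift, so about 0°. That's within draw-in, so I'll go to the knob.

drive_tool --gripper '[0,0,0,0,0,0,0,0,0,0,0,0,0]' --pt "0.003 0 0.0338" --pt "0 0 0.0338" --pt "0 0 0.0338" --pt "0 0 0.0338" --pt "0 0 0.0338" --pt "0 0 0.0338" --pt "0 0 0.0338" --pt "0 0 0.0338" --pt "0 0 0.0338" --pt "0 0 0.0338" --pt "0 0 0" --pt "0 0 0" --pt "0 0 0" --turn '[0,0,0,0,0,0,0,0,0,0,0,0,0]'

```text
time_s: 15.3
eef_pos: [543.2, 82.1, 272.1]
ee_rot: [-0.707, 0.707, 0.019, -0.019]
force: [-0.3, 0.0, 0.3]
grip_width: 0.993
```

drive_tool --gripper '[0,0,0,0,0,0]' --pt "-0.0007 0.015 -0.0012" --pt "0 0.015 0" --pt "0 0.015 0" --pt "0 0.01 0" --pt "0 0.005 0" --pt "0 0 0" --turn '[0,0,0,0,0,0]'

```text
time_s: 15.8
eef_pos: [542.6, 80.0, 211.1]
ee_rot: [0.707, -0.707, -0.018, 0.019]
force: [-0.7, 0.2, 0.5]
grip_width: 0.995
```

drive_tool --gripper '[0.5,0.7,0.8,1,1,1,1,1,1,1]' --pt "0 0 0" --pt "0 0 0" --pt "0 0 0" --pt "0 0 0" --pt "0 0 0" --pt "0 0 0" --pt "0 0 0" --pt "0 0 0" --pt "0 0 0" --pt "0 0 0" --turn '[0,0,0,0,0,0,0,0,0,0]' --force 60

```text
time_s: 16.63
eef_pos: [542.5, 80.5, 212.1]
ee_rot: [-0.707, 0.707, 0.018, -0.019]
force: [-5.4, 0.1, 3.5]
grip_width: 0.177
```

```bash
python3 look.py 7; python3 -c "
from rig import ctrl;print(ctrl.sense())"
```

```text
scene 0.73 [541.6  65.5 144.5] ang -1.270367016139566
{'time_s': 16.8333, 'joints': array([-6.62102936e-02,  3.79776110e-01,  1.45541553e+00, -2.48328006e-04,
        1.30733516e+00, -1.18245751e-01]), 'dq': array([ 1.20107032e-04,  1.63080992e-05, -5.28775130e-04, -1.53549338e-03,
        7.32686369e-04,  1.54677671e-03]), 'tau': array([-1.74756758e-01, -4.16400969e+01, -2.61351424e+01,  1.97417974e-01,
       -1.24382537e+00,  7.87588244e-03]), 'eef_pos': array([542.47893344,  80.52377261, 212.10574458]), 'ee_rot': array([-0.70681281,  0.70692077,  0.01808146, -0.01875481]), 'force': array([-5.16950778,  0.26895712,  4.65166963]), 'wrist_torque': array([-0.09890391,  0.84362228, -0.00625064]), 'grip_width': 0.17075269849619976}
```

View pics/s7z.png

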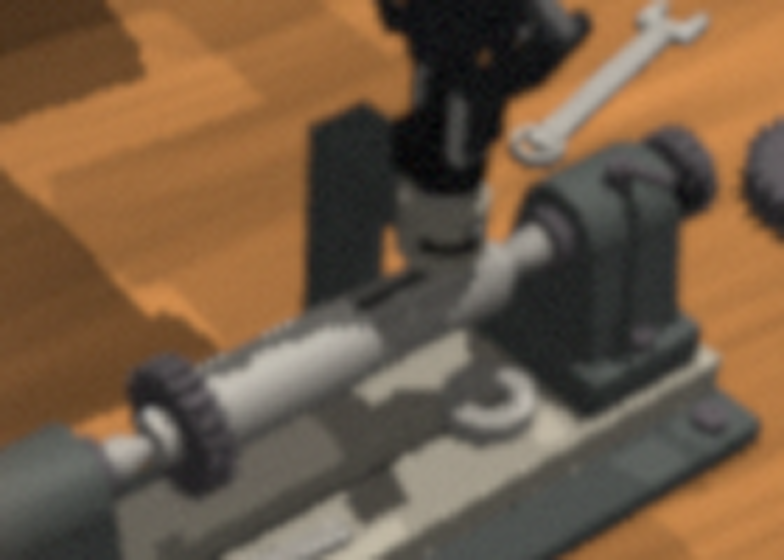

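Wing gripped (opening ≈ 15 mm; the slot is still on top at crop ~(390,288)). Now press down, checking depth.

drive_tool --gripper '[1,1,1,1,1,1]' --pt "-0.001 0 0" --pt "0 0.001 0" --pt "0 0.001 0" --pt "0 0.001 0" --pt "0 0.001 0" --pt "0 0 0" --turn '[0,0,0,0,0,0]' --force 80

```text
time_s: 17.33
eef_pos: [542.3, 80.5, 208.3]
ee_rot: [-0.707, 0.707, 0.019, -0.018]
force: [-1.7, 0.4, 7.7]
grip_width: 0.167
```

drive_tool --gripper '[1,1,1,1]' --pt "0 0.001 0" --pt "0 0.001 0" --pt "0 0.001 0" --pt "0 0 0" --turn '[0,0,0,0]'

```text
time_s: 17.67
eef_pos: [542.3, 80.5, 206.1]
ee_rot: [-0.707, 0.707, 0.019, -0.018]
force: [-2.9, 0.4, 10.7]
grip_width: 0.17
```

drive_tool --gripper '[1,1,1,1]' --pt "0 0.0015 0" --pt "0 0.001 0" --pt "0 0.001 0" --pt "0 0 0" --turn '[0,0,0,0]'

```text
time_s: 18.0
eef_pos: [542.4, 80.5, 203.2]
ee_rot: [-0.707, 0.707, 0.019, -0.017]
force: [-4.7, 0.6, 16.4]
grip_width: 0.168
```

drive_tool --gripper '[1,1,1,1]' --pt "0 0.0015 0" --pt "0 0.0015 0" --pt "0 0.001 0" --pt "0 0 0" --turn '[0,0,0,0]'

```text
time_s: 18.33
eef_pos: [542.7, 80.5, 203.0]
ee_rot: [-0.707, 0.707, 0.021, -0.016]
force: [-14.5, -0.3, 43.5]
grip_width: 0.17
```

Hard stop at 9.1 mm, so the nose is in the keyway. Turn clockwise while pressed.

drive_tool --gripper '[1,1,1,1,1,1]' --pt "-0.001 -0.0015 0" --pt "0 0 0" --pt "0 0 0" --pt "0 0 0" --pt "0 0 0" --pt "0 0 0" --turn '[0,4,5,5,5,0]'

```text
time_s: 18.83
eef_pos: [542.8, 80.4, 203.1]
ee_rot: [0.7, -0.7, 0.097, -0.103]
force: [-3.8, 2.1, 28.8]
grip_width: 0.169
```

drive_tool --gripper '[1,1,1,1,1,1,1,1,1]' --pt "0 0 0" --pt "0 0 0" --pt "0 0 0" --pt "0 0 0" --pt "0 0 0" --pt "0 0 0" --pt "0 0 0" --pt "0 0 0" --pt "0 0 0" --turn '[5,5,5,5,5,5,5,4,0]'

```text
time_s: 19.58
eef_pos: [543.6, 79.8, 203.1]
ee_rot: [0.628, -0.625, 0.324, -0.331]
force: [-0.2, -1.9, 26.4]
grip_width: 0.166
```

```bash
python3 -c "
from rig import ctrl;from h import R;import numpy as np
s=ctrl.sense();print(s['eef_pos'],s['force'],s['wrist_torque'],s['joints']);m=R.from_quat(np.roll(s['ee_rot'],-1)).as_matrix();print(np.degrees(np.arctan2(m[1,0],m[0,0])))"
```

```text
[543.55438051  79.7656979  203.14409889] [-0.19352897 -1.87339387 26.39482722] [-0.42465226  0.24940914 -0.01704927] [-6.71834531e-02  3.83116823e-01  1.47474532e+00 -9.17175425e-04
  1.27309483e+00  8.97439089e-01]
-55.255281941662176
```

drive_tool --gripper '[1,1,1]' --pt "0 0 0" --pt "0 0 0" --pt "0 0 0" --turn '[2,2,0]'

```text
time_s: 19.83
eef_pos: [543.6, 79.7, 203.2]
ee_rot: [0.617, -0.614, 0.344, -0.352]
force: [0.2, -2.7, 25.2]
grip_width: 0.167
```

```bash
cat > st.py <<'E'
from rig import ctrl;from h import R;import numpy as np
s=ctrl.sense();print(s['time_s'],s['eef_pos'],s['force'],s['wrist_torque'],s['grip_width']);m=R.from_quat(np.roll(s['ee_rot'],-1)).as_matrix();print(np.degrees(np.arctan2(m[1,0],m[0,0])))
E
python3 st.py
```

```text
19.8333 [543.5844799   79.72661784 203.15625082] [ 0.16024836 -2.69445753 25.22252147] [-0.55214945  0.16428519  1.20696544] 0.16654280299990726
-58.999352251643884
```

Stop felt (1.2 N·m at 62°). Ease up so the pin springs into its notch, then release.

drive_tool --gripper '[1,1,1,1,1,1]' --pt "0 -0.001 0" --pt "0 -0.001 0" --pt "0 -0.001 0" --pt "0 -0.001 0" --pt "0 0 0" --pt "0 0 0" --turn '[0,0,0,0,0,0]'

```text
time_s: 20.33
eef_pos: [543.3, 79.7, 204.8]
ee_rot: [0.616, -0.615, 0.345, -0.351]
force: [6.9, -3.3, 9.9]
grip_width: 0.165
```

```bash
python3 st.py
```

```text
20.3333 [543.29869889  79.69351196 204.77012092] [ 6.94822934 -3.30184091  9.87643705] [-0.67761762 -1.04729194  1.15680864] 0.16507607066268065
-58.90429048001321
```

drive_tool --gripper '[0.8,0.6,0.3,0,0,0,0,0,0]' --pt "0 0 0" --pt "0 0 0" --pt "0 0 0" --pt "0 0 0" --pt "0 0 0" --pt "0 0 0" --pt "0 0 0" --pt "0 0 0" --pt "0 0 0" --turn '[0,0,0,0,0,0,0,0,0]'

```text
time_s: 21.08
eef_pos: [540.9, 80.4, 202.7]
ee_rot: [-0.615, 0.615, -0.348, 0.348]
force: [-0.1, 0.7, -0.9]
grip_width: 0.998
```

drive_tool --gripper '[0,0,0,0,0,0,0,0,0,0,0,0,0,0]' --pt "0 -0.01 0" --pt "0 -0.02 0" --pt "0 -0.03 0" --pt "0 -0.03 0" --pt "0 -0.03 0" --pt "0.035 0 0" --pt "0.035 0 0" --pt "0.035 0 0" --pt "0.035 0 0" --pt "0.035 0 0" --pt "0.035 0 0" --pt "0.035 0 0" --pt "0 0 0" --pt "0 0 0" --turn '[0,0,0,0,0,0,0,0,0,0,0,0,0,0]'

```text
time_s: 22.25
eef_pos: [667.3, -131.2, 321.9]
ee_rot: [-0.615, 0.615, -0.349, 0.348]
force: [-0.2, 1.2, -0.2]
grip_width: 1.001
```

```bash
python3 look.py 8; python3 st.py; python3 - <<'E'
from h import *
for c in('scene','top'):
    for q in ('knob_wing',):
        for r in ctrl.pinpoint(c,q)[:2]: print(c,q,r['score'],toW(c,r['centre']))
_,d=ctrl.capture('top');P=cloud('top',d).reshape(-1,3);m=(np.hypot(P[:,0]-542,P[:,1]-80)<30)&(P[:,2]>195);print(np.percentile(P[m,2],[50,80,95]))
Q=P[m&(P[:,2]>215)];print(len(Q),cv2.minAreaRect(Q[:,:2].astype(np.float32)))
E
```

```text
scene 0.55 [545.1  65.1 145.6] ang 8.445765717381573
top 0.61 [545.2  64.  143.9] ang 9.463153804384957
top 0.48 [ 330.  -390.6   -3.3] ang -118.5387337355686
22.45 [ 666.70121794 -128.4240781   324.00400135] [ 0.49250017 -0.58290142  0.25941608] [-0.06663406 -0.0359556  -0.00322261] 0.9967911699264546
-58.94774852639769
scene knob_wing 0.61 [541.39033861  77.7964784  220.97923694]
top knob_wing 0.6 [541.42623355  82.95010212 223.19675986]
top knob_wing 0.58 [ 6.40926818e+02  4.17027867e+02 -5.46420788e-01]
[228.34028785 231.24421562 232.72505519]
155 ((540.9954833984375, 80.47193908691406), (55.523597717285156, 15.961333274841309), 32.48809814453125)
```

View pics/s8z.png

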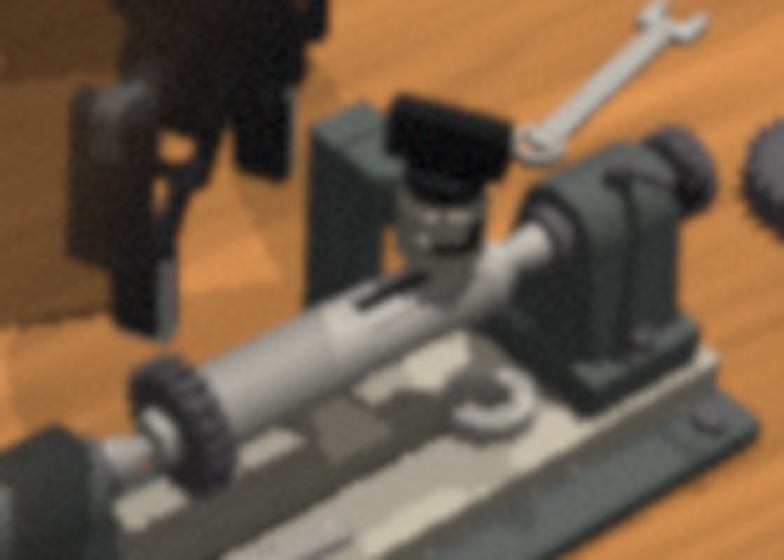

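View pics/t8z.png

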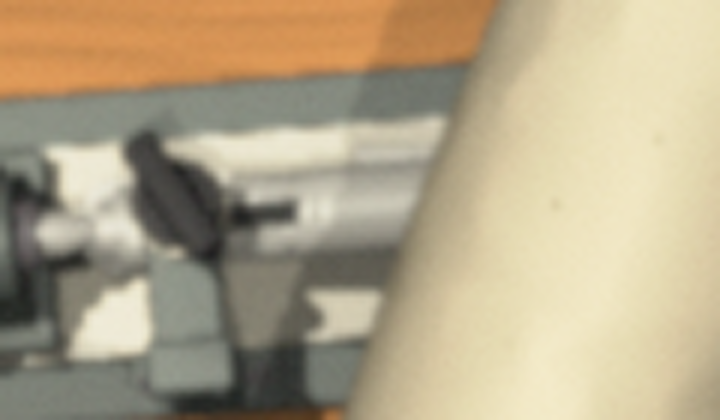

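Knob wing lies diagonally in the top crop (~(175,195)), rotated 60.6° by depth fit. Its grip point reads about 222 mm, i.e. 6 mm down. The slot is on top at ~(270,212), and nothing is touched. Handing in.

```bash
python3 -c "
from rig import ctrl;print(ctrl.finish_job())"
```

```text
the job is handed in; nothing more can be done
None
```

The shaft is turned so its keyway faces up. The plunger is pressed down, turned to its stop and locked, and I handed the job in at about 22.5 s.

- **Turning the shaft:** I rolled it on its plain journal with one finger pad at a time, in three strokes with 15–19 N side force.
- **Pressing:** I gripped the wing and pressed down. The knob hit a hard stop 9.1 mm down (44 N peak), so the nose is in the keyway and not standing on the shaft.
- **Locking:** I turned the knob clockwise until the stop pushed back with 1.2 N·m. I then eased up, and it rose about 1.6 mm with the gripper while still held. After that I opened the gripper and moved clear.

Last checks after letting go:
- **Knob turn:** the wing stands about 60.6° from where it started, by depth fit.
- **Knob height:** its grip point reads 221–223 mm, about 6 mm down, which matches the locked position.
- **Touch:** wrist force was near zero.
- **Loose things:** the spare key and bearing looked unmoved in the pictures. I did not check the other loose things after the move, but the arm stayed well clear of them.

The readings of the keyway angle disagreed by a few degrees. The network put it at +8° and +9° after locking, and earlier picture fits gave -6° to +2°. I relied on the full 9 mm plunge, which is only possible with the keyway under the nose.

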